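# Lay the drive axle on the V-stand and chock it

## Task

In the robotics classroom, take the long round axle from the plywood rack and lay it in both V-cradles of the stand, centred along it; set it down, do not drop it. Then stand the arched saddle chock over the middle of the axle, one foot on each side of it and both flat on the stand's base, so that the axle cannot roll out, and let go.

Things in the scene. Friction and masses are not known exactly. Their poses are not given: they have to be found in the camera images.
- axle: The long round axle: plain steel bar, 18 mm diameter, 220 mm long, 0.35 kg. Origin mid-bar on its axis; x runs along the bar (it may be rolled about x). Starts level in one of the rack's three slots, axis 40 mm above the table; the other slots hold a short round axle (110 mm) and a square beam (220 mm, row of dark holes). Grip mid-bar from above; lift straight up 20 mm or more to clear the rack.
- rack: Fixed low plywood rack, on the robot's right. Origin: centre of its underside; x along the bars, z up. Three open slots at y = -85, 0, +85 mm. Base plate 130 x 230 mm, 6 mm thick; two ribs, 12 mm thick, 39 mm high, at x = -42 and +42 mm carry the bars, so the middle 70 mm of a bar is free to grip, with 25 mm of air under it.
- stand: Fixed V-stand on the robot's left: plywood base 240 x 130 x 10 mm. Origin: centre of the base's underside, at table height; x along the line of the cradles, z up. Two grey V-cradles at x = -75, +75 mm, 20 mm thick; 90 degree V, apex 34 mm, rim 59 mm high, mouth 50 mm. The seated axle's axis is at y = 0, 47 mm high. Between the cradles 130 mm of flat base is free, top 10 mm high.
- chock: Loose grey saddle chock, 0.15 kg: arch on two feet, grip fin on top, between rack and stand. Origin: centre of underside; x along the tunnel (bar's direction), z up. 40 (x) x 94 (y) x 110 mm high. Tunnel 58 mm wide at the feet, 30 mm at its roof, 52 mm up. Fin 22 mm thick (y), 40 mm long, 66 to 110 mm up: grip across the 22. A solid grey block with a round knob near by is not wanted.
Not all that is in view belongs to the job. What is shaped like the axle but turquoise is not meant. What is shaped like the chock but green or yellow is not meant.

How it is judged (in metres and radians):
On the way:
1. the long axle lies at rest in both cradles, released, before the chock is brought (x of axle in the frame of stand between -0.022 and 0.022 m and y of axle in the frame of stand between -0.008 and 0.008 m and z of axle in the frame of stand between 0.042 and 0.052 m and angle between the x axis of axle and the x axis of stand, either way round below 0.17 rad and contact force between the fingers and axle below 0.1 N and linear speed of axle below 0.03 m/s), for 0.2 s.
At the end, for the whole second after the job is handed in: Axle at rest in both Vs: middle within 22 mm of the stand's along it and 8 mm across, axis 42-52 mm high, within 10 degrees. Chock at rest, upright astride it: within 30 mm of the stand's middle along the axle, 15 mm across, 17 degrees, feet within 4 mm of the stand's base top (x of axle in the frame of stand between -0.022 and 0.022 m and y of axle in the frame of stand between -0.008 and 0.008 m and z of axle in the frame of stand between 0.042 and 0.052 m and angle between the x axis of axle and the x axis of stand, either way round below 0.17 rad and x of chock in the frame of stand between -0.03 and 0.03 m and y of chock in the frame of stand between -0.015 and 0.015 m and z of chock in the frame of stand between 0.006 and 0.014 m and angle between chock's own z axis and vertical below 0.12 rad and angle between the x axis of chock and the x axis of stand, either way round below 0.3 rad and linear speed of each of axle, chock below 0.02 m/s); the robot touches nothing.
It fails at once if the axle is dropped (falls free for more than about 25 mm) (contact force between the fingers and axle below 0.05 N and linear speed of axle above 0.7 m/s).
It also fails if it takes over 58 s, if anything falls off the work surface, if the arm or the gripper's body presses on something with over 40 N, if the wrist force passes 120 N, or if a joint passes its speed limit or range.

## Robot

A 6-joint arm with a two-finger parallel gripper is mounted at the origin on the work surface. World frame = base frame: x ahead of the robot, y to its left, z up, the work surface at z = 0. Lengths are in m, angles in degrees, forces in N, time in s.
With the tool pointing down it reaches from about 0.35 to 0.875 m from the base axis. Payload 4.2 kg.
Tool frame: the origin (TCP) lies midway between the tips of the shut fingers; the grasp point (between the pads) lies 19 mm behind it; x points along the fingers, y is the direction in which the jaws open and shut, and the axes are right-handed (so a half turn about x gives the same grasp; the last joint's range is limited). The gripper opens to 87 mm and grips with 3 to 60 N. Pads are 19 mm wide; open, the fingers measure 117 mm over their backs; the gripper's body (75 mm by 190 mm) begins 51 mm behind the grasp point.
Start: joints at [90.848, 22.042, 0.453, 0, -68.411, -14.817], TCP at [0.151, 0.607, 0.223] pointing down, gripper open.
Joint ranges: [-179.83, 179.83], [-69.29, 118.12], [-61.27, 80.66], [-181.25, 117.63], [-171.15, -9.14], [-177.46, 177.46]. Speed limits (degrees/s): [159.86, 159.86, 180, 180, 180, 180].

## Interface

Orientations are given as a 3x3 rotation matrix whose columns are the frame's x, y, z axes.
In Python, from station import r gives the robot as it stands.
- The arm moves only by the tool play_rows, never from a script. Its argument "plan" is a list that holds one entry, the list of rows, each a list of 6 numbers: the shift along the tool's x, y, z in cm, then the turn, a rotation vector about the tool's x, y, z in units of 10 degrees (1.0 is 10 degrees). A call has 1 to 5 rows; each row is the pose to reach, as a shift and turn from the pose commanded when the call began, along the tool's axes at that moment; what a row does not reach only later rows make up. A row lasts 1/8 s, in which the tool goes at most 62.5 mm and 10.7 degrees, less where a joint would pass 70% of its speed; a pose out of reach is approached as far as the arm can. A call with a gripper value outside its range is refused whole. "hand" is the opening, from 0 (shut) to 1 (fully open), set as the call begins (left out, the last holds). The fingers move at their own pace and stop on an object; the grip force is fixed at half the most. Time passes only in rows, so rows that repeat a pose let the fingers close. It gives the time, the measured TCP pose, the force and the opening at its end, in the units of the state.
- r.sense(): the state, without advancing time (a new reading comes with each control period).
- r.capture(name): name is "side" or "top"; returns (picture, depth): 420x560x3 uint8, blue, green, red; 420x560 float32, m along the optical axis (not along the pixel's ray), 0 where there is no reading.
- r.get_calibration(name): a dict with "vfov" (degrees; the focal length in pixels is half the picture's height over the tangent of half this angle, whatever the lens; pixels are square), "cx", "cy" (the principal point, pixels), "rvec" (rotation vector, rad) and "tvec" (3), from world to camera coordinates, as OpenCV has them. Camera axes: x right, y down, z forward; pixel columns grow to the right and rows downward; lengths in m; the calibration is good to about 2 mm. A picture is of the moment at which its call begins. get_calibration takes no time and is no camera call.
- r.finish_job(): hands the job in, once; it reports no verdict.
The state is a dict: "time_s": time; "joints": joint angles; "joint_velocities": joint speeds; "effort": joint torques, N m; "tcp_pos": TCP position; "ee_rot": TCP orientation; "wrist_force": force on the tool from outside, world axes, zero at the start; "moment": the same for the moment, N m; "gripper_width": opening from 0.0 (shut) to 1.0 (fully open).
Only numpy, scipy, OpenCV 4.12 (cv2) and the standard library are available. Lean on these libraries where they do the work, as an engineer would, in place of code of your own. Each camera call takes 0.05 s, during which the arm holds its last target.

## Working session

There is one attempt and no reset: what is moved stays moved. The work goes in short steps, Python scripts to look and compute and a tool call to move; the robot and the scene stay as the last step left them, time stands still between calls to the robot, and variables do not carry over. Pictures are saved under pics/ and viewed, and the job is handed in when it is done.

Besides the shell and the picture viewer there is one more tool, called after "Request:" as name([rows], argument=value, ...), one row to a line, values as JSON. play_rows: Moves the arm, as the interface text tells. Its arguments: {"type":"object","properties":{"plan":{"type":"array","items":{"type":"array","items":{"type":"array","items":{"type":"number"}}}},"hand":{"type":"number"}},"required":["plan"]}

```bash
ls; mkdir -p pics
cat > h.py <<'E'
import numpy as np, cv2
from station import r
def cam(n):
    c=r.get_calibration(n); R,_=cv2.Rodrigues(np.array(c['rvec'],float)); t=np.array(c['tvec'],float).ravel()
    return c,R,t
def K(n,h=420):
    c,R,t=cam(n); f=h/2/np.tan(np.radians(c['vfov'])/2); return f,c['cx'],c['cy'],R,t
def ray(n,u,v,z):
    f,cx,cy,R,t=K(n); d=R.T@np.array([(u-cx)/f,(v-cy)/f,1]); o=-R.T@t
    return o+d*(z-o[2])/d[2]
def proj(n,p):
    f,cx,cy,R,t=K(n); q=R@np.array(p,float)+t; return f*q[0]/q[2]+cx, f*q[1]/q[2]+cy
def cloud(n,D):
    f,cx,cy,R,t=K(n); v,u=np.mgrid[:D.shape[0],:D.shape[1]]
    q=np.stack([(u-cx)/f*D,(v-cy)/f*D,D],-1); return (q-t)@R
E
python3 - <<'E'
from h import *
print(r.sense())
for n in('side','top'):
    im,d=r.capture(n); cv2.imwrite(f'pics/{n}0.png',im); np.savez(f'pics/{n}0.npz',im=im,d=d)
    print(n,r.get_calibration(n),d.min(),d.max())
E
```

```text
pics
{'time_s': 0.0, 'joints': array([ 9.08487121e+01,  2.20904372e+01,  3.80359343e-01, -2.89572203e-02,
       -6.84126863e+01, -1.48168257e+01]), 'joint_velocities': array([ 0.03127748,  0.02430103,  0.02364277,  0.11239775, -0.01171654,
        0.00839165]), 'effort': array([-1.20755230e-03, -3.90663350e+01,  1.87398523e+01,  4.21996146e+00,
        1.09310111e-02, -1.91582585e-04]), 'tcp_pos': array([0.15069722, 0.60593455, 0.22146708]), 'ee_rot': array([[-4.38160859e-04, -2.41562318e-01, -9.70385209e-01],
       [-2.14932010e-03, -9.70382834e-01,  2.41562697e-01],
       [-9.99997594e-01,  2.19151175e-03, -9.40109703e-05]]), 'wrist_force': array([-0.48079102, -0.69046833,  0.11235258]), 'moment': array([0.06208139, 0.00106177, 0.0042364 ]), 'gripper_width': 1.0031306068558943}
side {'vfov': 43.452912368889585, 'cx': 276.2910580422773, 'cy': 214.51223674023498, 'rvec': array([ 2.17601957, -0.6448046 ,  0.31338275]), 'tvec': array([-0.3863115 ,  0.21440369,  1.22249863])} 0.0 3.9986517
top {'vfov': 49.049895084325804, 'cx': 272.8780315550132, 'cy': 207.52629790372745, 'rvec': array([ 2.10814567, -2.15380074,  0.20742299]), 'tvec': array([-4.92099521e-04,  4.42959646e-01,  1.00234760e+00])} 0.0 2.0359113
```

View pics/side0.png

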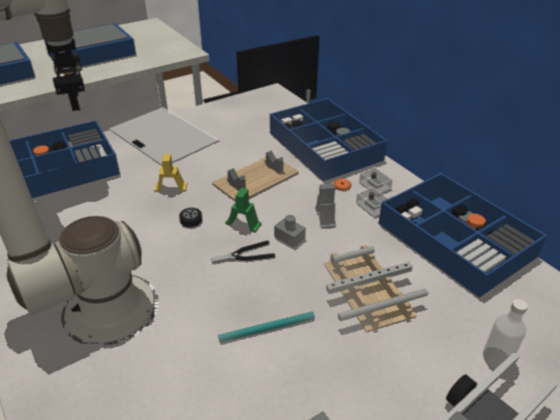

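View pics/top0.png

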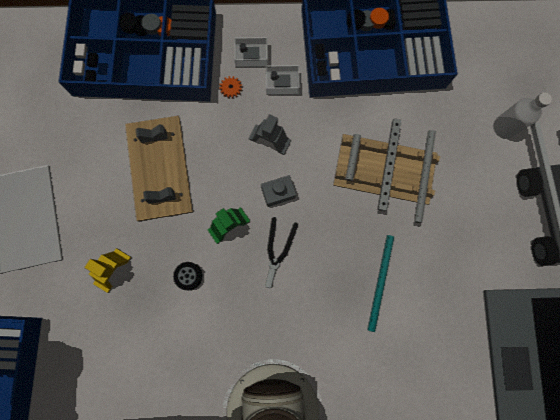

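Run:
```python
import cv2,numpy as np
a=np.load('pics/top0.npz')['im'];b=np.load('pics/side0.npz')['im']
A=cv2.resize(a[105:235,110:450],None,fx=2.3,fy=2.3,interpolation=3)
B=cv2.resize(b[140:330,200:440],None,fx=2.3,fy=2.3,interpolation=3)
cv2.imwrite('pics/cA.png',A);cv2.imwrite('pics/cB.png',B)
```

```text
(no output)
```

View pics/cA.png

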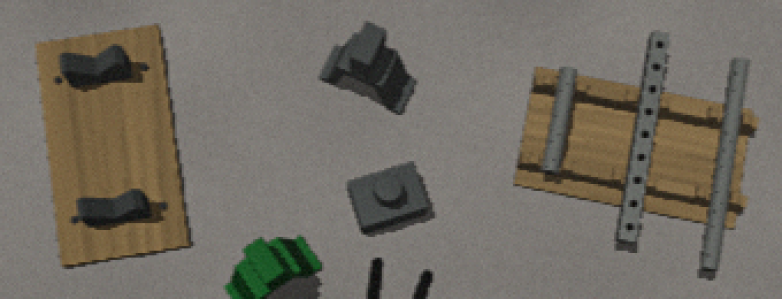

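View pics/cB.png

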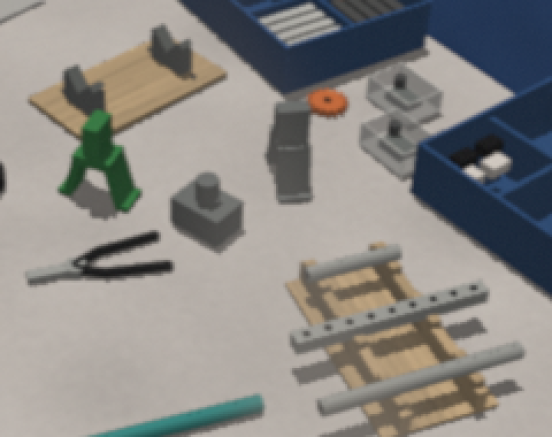

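```bash
cat > m.py <<'E'
from h import *
import sys
def rect(pts):
    (c,s,a)=cv2.minAreaRect(pts.astype(np.float32)*1000); b=cv2.boxPoints((c,s,a))
    e=max([(b[1]-b[0]),(b[2]-b[1])],key=np.linalg.norm); return np.array(c)/1000,np.array(s),np.degrees(np.arctan2(e[1],e[0]))%180
E
python3 - <<'E'
from m import *
for n in('top','side'):
    Z=np.load(f'pics/{n}0.npz');im,d=Z['im'],Z['d'];P=cloud(n,d)
    # table plane check
    m=(d>0)&(abs(P[...,2])<.02)&(P[...,0]>.25)&(P[...,0]<.8)&(abs(P[...,1])<.4)
    print(n,'table z median',np.median(P[m][:,2]),np.percentile(P[m][:,2],[5,95]))
    # axle
    hsv=cv2.cvtColor(im,cv2.COLOR_BGR2HSV)
    u0,v0=(424,177) if n=='top' else (383,305)
    print('axle pix', P[v0,u0], hsv[v0,u0]); 
    m=((d>0)&(P[...,2]>.030)&(P[...,2]<.06)).astype(np.uint8)
    k,l,st,ce=cv2.connectedComponentsWithStats(m)
    for i in range(1,k):
        if st[i,4]>60:
            v,u=np.nonzero(l==i); q=P[v,u]
            pts=np.array([ray(n,a,b,.04)[:2] for a,b in zip(u,v)])
            print(st[i],ce[i].round(1),'cloudmean',q.mean(0).round(4),'zmax',np.percentile(q[:,2],97).round(4),'ray rect',rect(pts))
E
```

```text
top table z median 0.0011935077103404587 [-0.002466    0.01159058]
axle pix [ 0.50516185 -0.35648729  0.04852704] [30  3 91]
[ 70   0  47  36 338] [83.5 11.6] cloudmean [0.9392 0.4417 0.0424] zmax 0.0579 ray rect (array([0.92447894, 0.41902597]), array([107.75219727,  94.12541962]), np.float32(89.106155))
[ 117    0   47   38 1126] [138.9  19. ] cloudmean [0.9135 0.3047 0.0477] zmax 0.0571 ray rect (array([0.91998895, 0.30424225]), array([108.79634094,  99.52342224]), np.float32(89.106186))Traceback (most recent call last):
  File "<stdin>", line 16, in <module>
  File "h.py", line 9, in ray
    f,cx,cy,R,t=K(n); d=R.T@np.array([(u-cx)/f,(v-cy)/f,1]); o=-R.T@t
                ~^^^
  File "h.py", line 7, in K
    c,R,t=cam(n); f=h/2/np.tan(np.radians(c['vfov'])/2); return f,c['cx'],c['cy'],R,t
          ~~~^^^
  File "h.py", line 4, in cam
    c=r.get_calibration(n); R,_=cv2.Rodrigues(np.array(c['rvec'],float)); t=np.array(c['tvec'],float).ravel()
ValueError: time passes only in moves, steps and waits
```

```bash
sed -i 's/^def K(n,h=420):/import functools\n@functools.lru_cache(None)\ndef K(n,h=420):/' h.py
cat >> h.py <<'E'
def rays(n,u,v,z):
    f,cx,cy,R,t=K(n); u=np.asarray(u,float);v=np.asarray(v,float); d=np.stack([(u-cx)/f,(v-cy)/f,np.ones_like(u)],-1)@R; o=-R.T@t
    return o+d*((z-o[2])/d[...,2])[...,None]
E
python3 - <<'E'
from m import *
for n in('top','side'):
    Z=np.load(f'pics/{n}0.npz');im,d=Z['im'],Z['d'];P=cloud(n,d)
    m=(d>0)&(abs(P[...,2])<.02)&(P[...,0]>.25)&(P[...,0]<.8)&(abs(P[...,1])<.4)
    print(n,'table z median',np.median(P[m][:,2]))
    m=((d>0)&(P[...,2]>.028)&(P[...,2]<.2)&(P[...,0]>.3)&(P[...,0]<.72)&(abs(P[...,1])<.4)).astype(np.uint8)
    k,l,st,ce=cv2.connectedComponentsWithStats(m)
    for i in range(1,k):
        if st[i,4]>40:
            v,u=np.nonzero(l==i); q=P[v,u]
            print(ce[i].round(0),st[i,4],'mean',q.mean(0).round(4),'zmax',np.percentile(q[:,2],97).round(4),'ray.04',rect(rays(n,u,v,.04)[:,:2]),'cloud',rect(q[:,:2]))
    # wood
    hsv=cv2.cvtColor(im,cv2.COLOR_BGR2HSV)
    w=cv2.inRange(hsv,(8,60,40),(25,255,255)); w=cv2.morphologyEx(w,cv2.MORPH_CLOSE,np.ones((5,5)))
    k,l,st,ce=cv2.connectedComponentsWithStats(w)
    for i in range(1,k):
        if st[i,4]>600:
            v,u=np.nonzero(l==i); print('wood',ce[i].round(0),st[i],'ray.01',rect(rays(n,u,v,.01)[:,:2]))
E
```

```text
top table z median 0.0011935077103404587
[270. 131.] 600 mean [ 0.611  -0.0078  0.0771] zmax 0.1127 ray.04 (array([ 0.62614392, -0.01132942]), array([65.36647034, 68.44704437]), np.float32(153.59433)) cloud (array([ 0.61680231, -0.00494925]), array([66.12987518, 41.89628983]), np.float32(63.416336))
[393. 167.] 2813 mean [ 0.5318 -0.2879  0.0437] zmax 0.0523 ray.04 (array([ 0.54122998, -0.27860498]), array([236.24353027, 225.39009094]), np.float32(70.37922)) cloud (array([ 0.53940204, -0.27953586]), array([238.2661438 , 219.95703125]), np.float32(70.27391))
[150. 132.] 328 mean [0.6244 0.2703 0.0462] zmax 0.0597 ray.04 (array([0.62711804, 0.27233929]), array([33.26767349, 67.77635193]), np.float32(99.872856)) cloud (array([0.6261861, 0.2717355]), array([22.59288597, 64.85694885]), np.float32(98.38778))
[278. 190.] 678 mean [ 0.4829 -0.0222  0.0461] zmax 0.0726 ray.04 (array([ 0.4843739 , -0.02212471]), array([52.29611206, 70.06311798]), np.float32(106.33836)) cloud (array([ 0.48567267, -0.02214258]), array([50.6283989 , 70.05495453]), np.float32(106.42784))
[158. 195.] 321 mean [0.47
[... 3159 characters left out ...]
.] [ 236  158   62   40 1137] ray.01 (array([0.57244818, 0.25582504]), array([198.30810547, 133.92021179]), np.float32(8.478134))
wood [ 88. 234.] [  61  217   56   36 1409] ray.01 (array([0.0376445 , 0.26747806]), array([141.84048462, 141.0905304 ]), np.float32(4.6313276))
wood [354. 267.] [325 254  58  27 798] ray.01 (array([ 0.55416553, -0.20870296]), array([ 65.42510986, 130.04055786]), np.float32(165.37938))
wood [373. 292.] [347 277  55  32 911] ray.01 (array([ 0.53419073, -0.30047003]), array([ 62.11321259, 132.42320251]), np.float32(167.20949))
wood [388. 316.] [358 302  58  29 832] ray.01 (array([ 0.51640814, -0.37526855]), array([ 46.82840347, 131.5269928 ]), np.float32(165.85335))
```

Run:
```python
from m import *
a=np.radians(-13); e=np.array([np.cos(a),np.sin(a)]); p=np.array([-e[1],e[0]])
c0=np.array([.505,-.3565])
for n in('top','side'):
    Z=np.load(f'pics/{n}0.npz');im,d=Z['im'],Z['d'];P=cloud(n,d)
    s=(P[...,:2]-c0)@p; L=(P[...,:2]-c0)@e
    m=(d>0)&(P[...,2]>.034)&(abs(s)<.03)&(abs(L)<.15)
    hsv=cv2.cvtColor(im,cv2.COLOR_BGR2HSV); m&=hsv[...,1]<50
    m=m.astype(np.uint8); k,l,st,ce=cv2.connectedComponentsWithStats(m); i=1+np.argmax(st[1:,4])
    v,u=np.nonzero(l==i)
    print(n,st[i],ce[i],'ray',rect(rays(n,u,v,.042 if n=='top' else .04)[:,:2]),'cloud',rect(P[v,u,:2]),'zmax',np.percentile(P[v,u,2],95))
    w=im.copy(); w[l==i]=(0,0,255); cv2.imwrite(f'pics/ax_{n}.png',w)
# chock
for n in('top','side'):
    Z=np.load(f'pics/{n}0.npz');im,d=Z['im'],Z['d'];P=cloud(n,d)
    near=(d>0)&(np.hypot(P[...,0]-.614,P[...,1]+.01)<.09)
    zt=np.percentile(P[near][:,2],99.5); 
    f=near&(P[...,2]>zt-.012); v,u=np.nonzero(f)
    print(n,'ztop',zt,f.sum(),'pix',u.mean(),v.mean(),'fin ray',rect(rays(n,u,v,.11)[:,:2]),'cloud',rect(P[f][:,:2]),P[f].mean(0))
    hi=near&(P[...,2]>.02); print('all',rect(P[hi][:,:2]))
```

```text
top [414 130  21  93 706] [424.37677054 176.45467422] ray (array([ 0.51068799, -0.36066196]), array([ 19.42121506, 224.11044312]), np.float32(167.02472)) cloud (array([ 0.50963666, -0.3611727 ]), array([ 21.13780212, 219.76171875]), np.float32(167.12445)) zmax 0.0514353401151221
side [338 288  90  33 732] [382.46038251 304.13934426] ray (array([ 0.51284747, -0.36234717]), array([ 22.19646454, 227.43731689]), np.float32(166.91838)) cloud (array([ 0.51218591, -0.36098059]), array([ 26.04442787, 223.02891541]), np.float32(166.41786)) zmax 0.04954290283743492
top ztop 0.11245544132254695 194 pix 269.17525773195877 124.12371134020619 fin ray (array([ 0.61531519, -0.00501542]), array([22.71907997, 42.31867599]), np.float32(153.51842)) cloud (array([ 0.61717987, -0.0050799 ]), array([22.27353859, 41.22103119]), np.float32(153.74866)) [ 0.61559236 -0.00507783  0.10980712]
all (array([ 0.61682666, -0.00526143]), array([70.93439484, 41.99477005]), np.float32(64.59321))
side ztop 0.11063371302660845 112 pix 327.07142857142856 187.27678571428572 fin ray (array([ 0.61294836, -0.0152579 ]), array([36.54027176, 40.89365768]), np.float32(154.63953)) cloud (array([ 0.61840839, -0.00850961]), array([29.76296806, 39.65340042]), np.float32(152.6854)) [ 0.61653416 -0.01030055  0.10635937]
all (array([ 0.61839954, -0.00841505]), array([75.14937592, 41.32752609]), np.float32(64.72055))
```

```bash
cat > go.py <<'E'
from h import *
from scipy.spatial.transform import Rotation as Ro
import sys
def go(x,y,z,yaw=None):
    s=r.sense(); R=np.array(s['ee_rot']);p=np.array(s['tcp_pos'])
    if yaw is None: yaw=np.degrees(np.arctan2(R[1,1],R[0,1]))
    cy,sy=np.cos(np.radians(yaw)),np.sin(np.radians(yaw))
    X=np.array([0,0,-1.]);Y=np.array([cy,sy,0]);T=np.stack([X,Y,np.cross(X,Y)],1)
    dv=R.T@(np.array([x,y,z])-p)*100; rv=Ro.from_matrix(R.T@T).as_rotvec(degrees=True)/10
    print('t',round(s['time_s'],2),'p',p.round(4),'yaw',np.degrees(np.arctan2(R[1,1],R[0,1])).round(2),'w',round(s['gripper_width'],3),'F',np.round(s['wrist_force'],1),'j',np.round(s['joints'],0)); print('shift',dv.round(2),'turn',rv.round(3))
if __name__=='__main__': go(*map(float,sys.argv[1:]))
E
python3 go.py .45 .3 .22 -103; python3 go.py .511 -.361 .15 -103
```

```text
t 0.1 p [0.1507 0.606  0.2216] yaw -103.98 w 1.001 F [ 0.1 -0.4 -0. ] j [ 91.  22.   0.  -0. -68. -15.]
shift [  0.2   22.46 -36.43] turn [-0.098 -0.    -0.011]
t 0.1 p [0.1507 0.606  0.2216] yaw -103.98 w 1.001 F [ 0.1 -0.4 -0. ] j [ 91.  22.   0.  -0. -68. -15.]
shift [  7.33  85.12 -58.32] turn [-0.098 -0.    -0.011]
```

Candidates for the axle in the top view are the long plain grey bar (424,176, about 220 mm), the short bar (354,157), the holed beam (390,166) and the turquoise bar (381,283). The long plain one fits, and the crop confirms it. For the chock, the grey arch at (269,124) fits. The knob block (280,191) and the green (228,224) and yellow (106,268) ones do not.

Request:
play_rows([
  [[0,3,-4.8,-0.1,0,0],[0,6,-9.6,-0.1,0,0],[0,9,-14.4,-0.1,0,0],[0,12,-19.2,-0.1,0,0],[0,15,-24,-0.1,0,0]],
], hand=1)

```text
time_s: 0.72
tcp_pos: [0.3484, 0.4013, 0.2223]
ee_rot: [[-0.0, -0.224, -0.975], [-0.0, -0.975, 0.224], [-1.0, 0.001, 0.0]]
wrist_force: [0.6, 0.4, 0.8]
gripper_width: 0.996
```

Request:
play_rows([
  [[0,4,-4,0,0,0],[0,8,-8,0,0,0],[0,12,-12,0,0,0],[0,17,-14,0,0,0],[0,22,-16,0,0,0]],
])

```text
time_s: 1.35
tcp_pos: [0.454, 0.1508, 0.2221]
ee_rot: [[-0.001, -0.225, -0.974], [-0.0, -0.974, 0.225], [-1.0, 0.001, 0.001]]
wrist_force: [1.0, -1.0, -0.1]
gripper_width: 0.997
```

```bash
python3 go.py .511 -.361 .15 -103
```

```text
t 1.35 p [0.454  0.1508 0.2221] yaw -102.98 w 0.997 F [ 1.  -1.  -0.1] j [ 38.   8. -19.  -0. -63.  39.]
shift [  7.23  48.59 -17.05] turn [ 0.002  0.004 -0.003]
```

Request:
play_rows([
  [[0,5,-1.7,0,0,0],[0,10,-3.4,0,0,0],[0,15,-5.1,0,0,0],[0,20,-6.8,0,0,0],[0,25,-8.5,0,0,0]],
])

```text
time_s: 1.98
tcp_pos: [0.4805, -0.1117, 0.2224]
ee_rot: [[-0.0, -0.224, -0.975], [0.0, -0.975, 0.224], [-1.0, -0.0, 0.0]]
wrist_force: [1.5, 1.0, 0.0]
gripper_width: 1.0
```

Request:
play_rows([
  [[0,5,-1.7,0,0,0],[0,10,-3.4,0,0,0],[0,15,-5.1,0,0,0],[2,20,-6.8,0,0,0],[4,22,-7.5,0,0,0]],
])

```text
time_s: 2.6
tcp_pos: [0.5041, -0.3437, 0.1812]
ee_rot: [[-0.001, -0.227, -0.974], [0.0, -0.974, 0.227], [-1.0, -0.0, 0.001]]
wrist_force: [-0.8, 1.0, -0.0]
gripper_width: 1.0
```

```bash
python3 go.py .511 -.361 .10 -103; python3 go.py .511 -.361 .021 -103
```

```text
t 2.6 p [ 0.5041 -0.3437  0.1812] yaw -103.14 w 1.0 F [-0.8  1.  -0. ] j [-19.  22.  -5.  -0. -62.  96.]
shift [ 8.11  1.53 -1.07] turn [-0.014  0.004  0.001]
t 2.6 p [ 0.5041 -0.3437  0.1812] yaw -103.14 w 1.0 F [-0.8  1.  -0. ] j [-19.  22.  -5.  -0. -62.  96.]
shift [16.01  1.53 -1.08] turn [-0.014  0.004  0.001]
```

Request:
play_rows([
  [[3,1,-0.7,0,0,0],[6,1.5,-1,0,0,0],[8.1,1.5,-1,0,0,0],[8.1,1.5,-1,0,0,0],[8.1,1.5,-1,0,0,0]],
], hand=0.7)

```text
time_s: 3.22
tcp_pos: [0.5114, -0.3583, 0.1024]
ee_rot: [[0.001, -0.224, -0.975], [-0.001, -0.975, 0.224], [-1.0, 0.001, -0.001]]
wrist_force: [1.0, 0.1, -0.1]
gripper_width: 0.701
```

```bash
python3 go.py .511 -.361 .021 -103
python3 - <<'E'
from h import *
im,d=r.capture('side');im2,d=r.capture('top')
cv2.imwrite('pics/s1.png',np.hstack([cv2.resize(im[180:350,260:460],None,fx=2,fy=2),cv2.resize(im2[90:260,310:490],None,fx=2,fy=2)]))
E
```

```text
t 3.23 p [ 0.5114 -0.3583  0.1024] yaw -102.95 w 0.701 F [ 1.   0.1 -0.1] j [-20.  28.  -9.   0. -53.  97.]
shift [ 8.14  0.27 -0.01] turn [ 0.005 -0.007 -0.003]
```

View pics/s1.png

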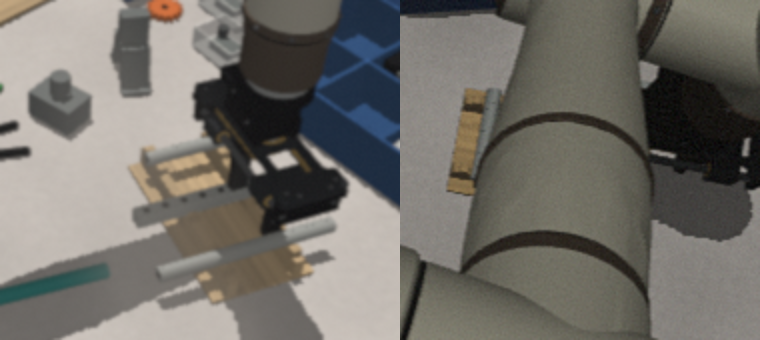

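The side view shows the jaws above the long axle, near its middle (left half of the crop, about (300,220)). The top view is blocked by the arm. Descending.

Request:
play_rows([
  [[2,0.3,0,0,0,0],[4.5,0.3,0,0,0,0],[6.5,0.3,0,0,0,0],[8.1,0.3,0,0,0,0],[8.1,0.3,0,0,0,0]],
])

```text
time_s: 3.95
tcp_pos: [0.5098, -0.3607, 0.0199]
ee_rot: [[-0.002, -0.224, -0.975], [0.001, -0.975, 0.224], [-1.0, -0.0, 0.002]]
wrist_force: [-1.0, 0.3, 0.3]
gripper_width: 0.698
```

```bash
python3 go.py .511 -.361 .021 -103
python3 - <<'E'
from h import *
im,d=r.capture('side')
cv2.imwrite('pics/s2.png',cv2.resize(im[200:350,300:460],None,fx=4,fy=4))
E
```

```text
t 3.95 p [ 0.5098 -0.3607  0.0199] yaw -102.97 w 0.698 F [-1.   0.3  0.3] j [-20.  34. -13.  -0. -44.  97.]
shift [-0.11 -0.   -0.12] turn [0.003 0.009 0.002]
```

View pics/s2.png

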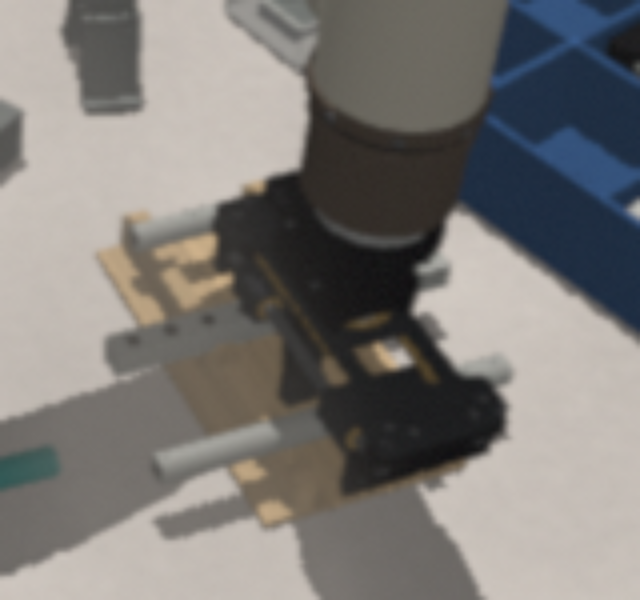

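The fingers straddle the axle: the bar runs between them at about (320,430), and the neighbouring bars are clear. Closing.

Request:
play_rows([
  [[0,0,0,0,0,0],[0,0,0,0,0,0],[0,0,0,0,0,0],[0,0,0,0,0,0],[0,0,0,0,0,0]],
], hand=0)

```text
time_s: 4.62
tcp_pos: [0.5102, -0.361, 0.0206]
ee_rot: [[0.0, -0.224, -0.974], [-0.0, -0.974, 0.224], [-1.0, 0.0, -0.0]]
wrist_force: [0.3, 0.2, -0.6]
gripper_width: 0.218
```

Request:
play_rows([
  [[0,0,0,0,0,0],[-0.5,0,0,0,0,0],[-1.5,0,0,0,0,0],[-3,0,0,0,0,0],[-4.5,0,0,0,0,0]],
])

```text
time_s: 5.25
tcp_pos: [0.5104, -0.361, 0.0669]
ee_rot: [[0.001, -0.224, -0.975], [-0.0, -0.975, 0.224], [-1.0, 0.0, -0.001]]
wrist_force: [1.0, 0.5, -3.6]
gripper_width: 0.196
```

```bash
python3 go.py .55 .26 .20 -81.7;  python3 - <<'E'
from h import *
im,d=r.capture('side')
cv2.imwrite('pics/s3.png',cv2.resize(im[200:350,300:460],None,fx=4,fy=4))
E
```

```text
t 5.25 p [ 0.5104 -0.361   0.0669] yaw -102.96 w 0.196 F [ 1.   0.5 -3.6] j [-20.  30. -10.   0. -49.  97.]
shift [-13.33 -61.41  10.07] turn [-2.126e+00 -4.000e-03 -1.000e-03]
```

View pics/s3.png

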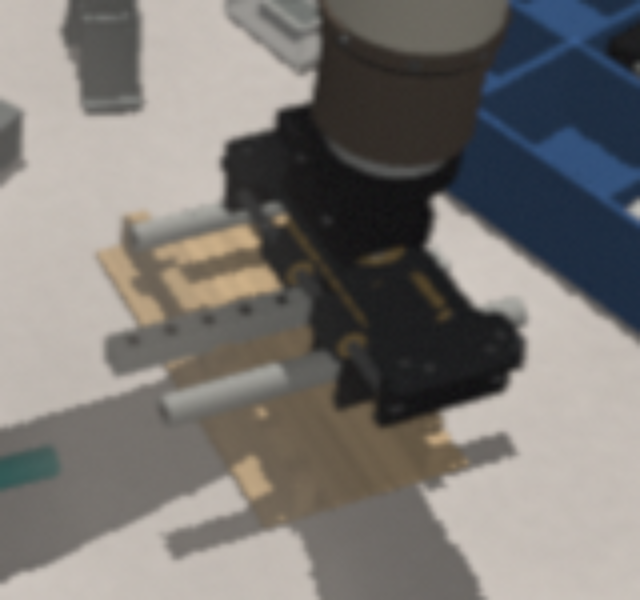

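The axle is held. It is off the ribs and level, the width is about 17–18 mm, and the wrist reads −3.6 N, which matches 0.35 kg.

Request:
play_rows([
  [[-2.5,0,0,0,0,0],[-5,0,0,0,0,0],[-8,0,0,0,0,0],[-11,-1,0.2,0,0,0],[-13.3,-3,0.5,0,0,0]],
])

```text
time_s: 5.92
tcp_pos: [0.5122, -0.3308, 0.2005]
ee_rot: [[0.002, -0.226, -0.974], [-0.001, -0.974, 0.226], [-1.0, 0.0, -0.002]]
wrist_force: [-0.1, -0.5, -3.6]
gripper_width: 0.197
```

Request:
play_rows([
  [[0,-3,0.5,0,0,0],[0,-6.5,1.1,0,0,0],[0,-10,1.6,0,0,0],[0,-13.5,2.2,0,0,0],[0,-17,2.8,0,0,0]],
])

```text
time_s: 6.55
tcp_pos: [0.5227, -0.1575, 0.1992]
ee_rot: [[0.001, -0.225, -0.974], [0.0, -0.974, 0.225], [-1.0, -0.0, -0.001]]
wrist_force: [1.1, 0.3, -4.1]
gripper_width: 0.199
```

Request:
play_rows([
  [[0,-3.5,0.6,-0.2,0,0],[0,-7,1.2,-0.5,0,0],[0,-10.5,1.7,-0.8,0,0],[0,-14,2.3,-1.1,0,0],[0,-17.5,2.9,-1.4,0,0]],
])

```text
time_s: 7.18
tcp_pos: [0.5337, 0.0196, 0.1992]
ee_rot: [[0.001, 0.02, -1.0], [0.001, -1.0, -0.02], [-1.0, -0.001, -0.001]]
wrist_force: [0.0, -0.1, -3.5]
gripper_width: 0.195
```

```bash
python3 go.py .552 .26 .20 -81.7
```

```text
t 7.17 p [0.5337 0.0196 0.1992] yaw -88.87 w 0.195 F [ 0.  -0.1 -3.5] j [ 20.  14. -14.  -0. -61.  72.]
shift [ -0.07 -24.    -2.3 ] turn [-0.717 -0.005  0.003]
```

Request:
play_rows([
  [[0,-3.5,-0.3,-0.2,0,0],[0,-7,-0.7,-0.4,0,0],[0,-10.5,-1,-0.6,0,0],[0,-14,-1.3,-0.7,0,0],[0,-17.5,-1.7,-0.7,0,0]],
])

```text
time_s: 7.8
tcp_pos: [0.5475, 0.1947, 0.1991]
ee_rot: [[0.0, 0.14, -0.99], [0.001, -0.99, -0.14], [-1.0, -0.001, -0.0]]
wrist_force: [0.6, -0.9, -4.1]
gripper_width: 0.201
```

```bash
python3 go.py .552 .26 .12 -81.7
```

```text
t 7.8 p [0.5475 0.1947 0.1991] yaw -81.96 w 0.201 F [ 0.6 -0.9 -4.1] j [ 36.  19.  -8.  -0. -63.  63.]
shift [ 7.92 -6.39 -1.36] turn [-0.026 -0.002  0.003]
```

Request:
play_rows([
  [[0,-2.5,-0.5,0,0,0],[1.5,-5,-1,0,0,0],[4,-6.4,-1.4,0,0,0],[6.5,-6.4,-1.4,0,0,0],[8,-6.4,-1.4,0,0,0]],
])

```text
time_s: 8.43
tcp_pos: [0.5516, 0.2585, 0.116]
ee_rot: [[-0.003, 0.139, -0.99], [-0.002, -0.99, -0.139], [-1.0, 0.002, 0.004]]
wrist_force: [-0.4, 0.2, -4.2]
gripper_width: 0.198
```

Request:
play_rows([
  [[0,0,0,0,0,0],[0,0,0,0,0,0]],
])

```text
time_s: 8.68
tcp_pos: [0.5535, 0.2592, 0.1195]
ee_rot: [[0.002, 0.14, -0.99], [0.001, -0.99, -0.14], [-1.0, -0.001, -0.002]]
wrist_force: [0.0, 0.2, -3.3]
gripper_width: 0.198
```

```bash
python3 go.py .552 .26 .028 -81.7;  python3 - <<'E'
from h import *
im,d=r.capture('side');im2,d2=r.capture('top')
np.savez('pics/p4.npz',im=im,d=d,im2=im2,d2=d2)
cv2.imwrite('pics/s4.png',np.hstack([cv2.resize(im[60:240,170:340],None,fx=2.3,fy=2.3),cv2.resize(im2[80:260,90:240],None,fx=2.3,fy=2.3)]))
E
```

```text
t 8.68 p [0.5535 0.2592 0.1195] yaw -81.97 w 0.198 F [ 0.   0.2 -3.3] j [ 40.  26. -10.   0. -55.  58.]
shift [ 9.15 -0.1   0.15] turn [-0.027 -0.011  0.003]
```

View pics/s4.png

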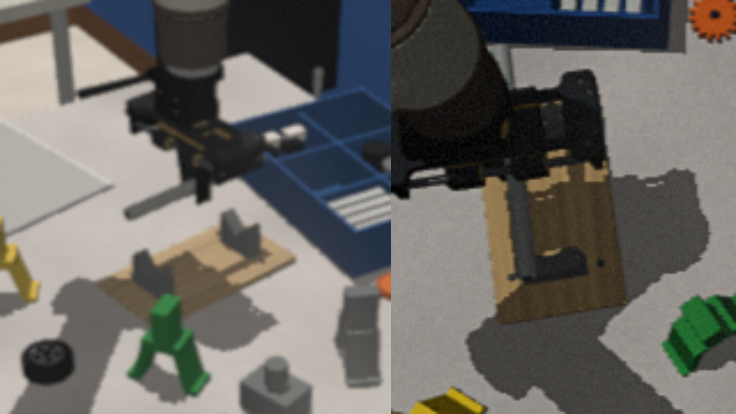

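The axle hangs level above the stand: its near end is at (135,212) in the side crop and (525,270) in the top crop. Next I measure its line and end against the stand.

Run:
```python
from m import *
Z=np.load('pics/p4.npz')
th=np.radians(8.3);e=np.array([np.cos(th),np.sin(th)]);p=np.array([-e[1],e[0]]);c=np.array([.5518,.2602])
for n,k,q in(('top','im2','d2'),('side','im','d')):
    im,d=Z[k],Z[q];P=cloud(n,d);hsv=cv2.cvtColor(im,cv2.COLOR_BGR2HSV)
    s=(P[...,:2]-c)@p;L=(P[...,:2]-c)@e
    m=(d>0)&(abs(s)<.04)&(L<-.03)&(L>-.16)&(P[...,2]>.12)&(P[...,2]<.16)
    if n=='top': m[:, :0]=0
    v,u=np.nonzero(m); 
    for lo in np.arange(-.13,-.03,.015):
        b=m&(L>=lo)&(L<lo+.015)
        if b.sum()>5: print(n,round(lo,3),b.sum(),'s rng',s[b].min().round(4),np.median(s[b]).round(4),s[b].max().round(4),'z',np.percentile(P[b][:,2],[5,50,95]).round(4),'L',L[b].min().round(4))
```

```text
top -0.115 48 s rng -0.0079 -0.0004 0.0087 z [0.1361 0.1458 0.1502] L -0.1088
top -0.1 60 s rng -0.0083 -0.0016 0.0083 z [0.1416 0.1462 0.1504] L -0.0992
top -0.085 63 s rng -0.0086 -0.0012 0.0087 z [0.1412 0.1463 0.1496] L -0.0848
top -0.07 62 s rng -0.0087 -0.0015 0.0083 z [0.1412 0.1459 0.1489] L -0.0698
top -0.055 61 s rng -0.0087 -0.0011 0.0084 z [0.1421 0.1465 0.1494] L -0.0547
top -0.04 38 s rng -0.0083 -0.0017 0.0068 z [0.1423 0.1465 0.1504] L -0.0399
side -0.115 24 s rng -0.0118 -0.0045 0.0063 z [0.1304 0.1397 0.1472] L -0.1091
side -0.1 30 s rng -0.0145 -0.0072 0.0029 z [0.134  0.1426 0.1467] L -0.0997
side -0.085 30 s rng -0.012 -0.0071 0.0018 z [0.1332 0.1416 0.1473] L -0.0848
side -0.07 27 s rng -0.0111 -0.0078 0.0015 z [0.1336 0.1411 0.1471] L -0.0696
side -0.055 27 s rng -0.0138 -0.0078 0.0003 z [0.1334 0.1424 0.1465] L -0.0546
side -0.04 18 s rng -0.0141 -0.0073 0.0031 z [0.1363 0.1432 0.1478] L -0.0395
```

Request:
play_rows([
  [[2,0,0,0,0,0],[4,0,0,0,0,0],[6,0,0,0,0,0],[7.5,0,0,0,0,0],[8.2,0,0,0,0,0]],
])

```text
time_s: 9.4
tcp_pos: [0.5528, 0.2589, 0.0362]
ee_rot: [[-0.0, 0.14, -0.99], [-0.0, -0.99, -0.14], [-1.0, 0.0, 0.0]]
wrist_force: [-0.1, -0.5, -3.1]
gripper_width: 0.196
```

Request:
play_rows([
  [[0,0,0,0,0,0],[0.2,0,0,0,0,0],[0.4,0,0,0,0,0],[0.6,0,0,0,0,0],[0.6,0,0,0,0,0]],
])

```text
time_s: 10.02
tcp_pos: [0.5526, 0.2589, 0.0304]
ee_rot: [[-0.0, 0.14, -0.99], [-0.0, -0.99, -0.14], [-1.0, 0.0, 0.0]]
wrist_force: [-0.0, 0.4, -4.0]
gripper_width: 0.194
```

```bash
python3 go.py .552 .26 .028 -81.7
```

```text
t 10.03 p [0.5526 0.2589 0.0304] yaw -81.97 w 0.194 F [-0.   0.4 -4. ] j [ 40.  32. -14.   0. -44.  58.]
shift [ 0.24 -0.12  0.05] turn [-0.027  0.002 -0.001]
```

Request:
play_rows([
  [[0.1,0,0,0,0,0],[0.2,0,0,0,0,0],[0.2,0,0,0,0,0]],
])

```text
time_s: 10.4
tcp_pos: [0.5527, 0.2589, 0.0285]
ee_rot: [[-0.0, 0.14, -0.99], [-0.0, -0.99, -0.14], [-1.0, 0.0, 0.0]]
wrist_force: [0.1, 0.1, -2.9]
gripper_width: 0.194
```

Request:
play_rows([
  [[0.1,0,0,0,0,0],[0.1,0,0,0,0,0]],
])

```text
time_s: 10.65
tcp_pos: [0.5529, 0.2591, 0.0278]
ee_rot: [[0.0, 0.14, -0.99], [0.0, -0.99, -0.14], [-1.0, -0.0, -0.0]]
wrist_force: [-0.4, 0.2, -2.1]
gripper_width: 0.194
```

Request:
play_rows([
  [[0.1,0,0,0,0,0],[0.1,0,0,0,0,0],[0.1,0,0,0,0,0]],
])

```text
time_s: 11.02
tcp_pos: [0.553, 0.2593, 0.0275]
ee_rot: [[0.001, 0.14, -0.99], [0.001, -0.99, -0.14], [-1.0, -0.0, -0.001]]
wrist_force: [-3.8, 0.0, 5.5]
gripper_width: 0.198
```

```bash
python3 go.py .552 .26 .028 -81.7;  python3 - <<'E'
from h import *
im,d=r.capture('side')
cv2.imwrite('pics/s5.png',cv2.resize(im[90:220,190:330],None,fx=4.5,fy=4.5))
E
```

```text
t 11.03 p [0.553  0.2593 0.0275] yaw -81.94 w 0.198 F [-3.8  0.   5.5] j [ 40.  32. -15.   0. -43.  58.]
shift [-0.05 -0.08  0.09] turn [-0.024 -0.006  0.003]
```

View pics/s5.png

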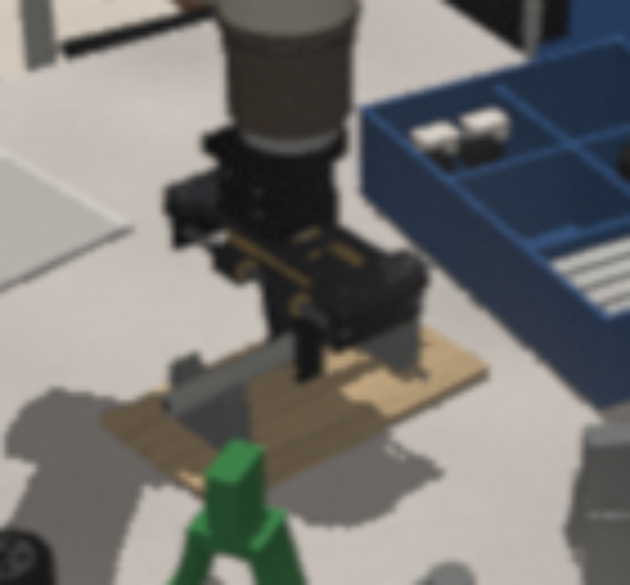

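The wrist force has reversed to +5.5 N, so the bar is resting in both Vs (near V at (180,385) in the crop). Releasing and retreating.

Request:
play_rows([
  [[0,0,0,0,0,0],[0,0,0,0,0,0],[0,0,0,0,0,0],[0,0,0,0,0,0]],
], hand=0.7)

```text
time_s: 11.58
tcp_pos: [0.5528, 0.2588, 0.0263]
ee_rot: [[-0.0, 0.14, -0.99], [-0.0, -0.99, -0.14], [-1.0, 0.0, 0.0]]
wrist_force: [-1.1, 0.1, 0.1]
gripper_width: 0.567
```

Request:
play_rows([
  [[-1,0,0,0,0,0],[-3,0,0,0,0,0],[-6,0,0,0,0,0],[-10,0,0,0,0,0],[-15,0,0,0,0,0]],
])

```text
time_s: 12.2
tcp_pos: [0.5523, 0.2586, 0.1778]
ee_rot: [[-0.001, 0.14, -0.99], [-0.001, -0.99, -0.14], [-1.0, 0.001, 0.001]]
wrist_force: [1.1, 0.1, 0.1]
gripper_width: 0.701
```

```bash
python3 go.py .6155 -.005 .20 -116.4
```

```text
t 12.2 p [0.5523 0.2586 0.1778] yaw -81.97 w 0.701 F [1.1 0.1 0.1] j [ 40.  23.  -5.  -0. -62.  58.]
shift [-2.21 26.98 -2.58] turn [ 3.443  0.005 -0.006]
```

Request:
play_rows([
  [[-2,4,-0.4,0.6,0,0],[-2.2,9,-0.9,1.3,0,0],[-2.2,14,-1.4,2.1,0,0],[-2.2,19,-1.9,2.9,0,0],[-2.2,24,-2.3,3.4,0,0]],
])

```text
time_s: 12.82
tcp_pos: [0.6094, 0.023, 0.1996]
ee_rot: [[0.001, -0.44, -0.898], [0.0, -0.898, 0.44], [-1.0, -0.001, -0.001]]
wrist_force: [-0.1, 0.1, 0.4]
gripper_width: 0.701
```

Request:
play_rows([
  [[0,0,0,0,0,0],[0,0,0,0,0,0]],
])

```text
time_s: 13.08
tcp_pos: [0.609, 0.0245, 0.199]
ee_rot: [[0.001, -0.438, -0.899], [0.0, -0.899, 0.438], [-1.0, -0.001, -0.0]]
wrist_force: [0.1, 0.5, 0.8]
gripper_width: 0.7
```

```bash
python3 go.py .6155 -.005 .073 -116.4
python3 - <<'E'
from m import *
im,d=r.capture('side');im2,d2=r.capture('top')
np.savez('pics/p6.npz',im=im,d=d,im2=im2,d2=d2)
cv2.imwrite('pics/s6.png',np.hstack([cv2.resize(im[110:250,200:370],None,fx=2.2,fy=2.2),cv2.resize(im2[100:240,110:290],None,fx=2.2,fy=2.2)]))
th=np.radians(8.3);e=np.array([np.cos(th),np.sin(th)]);p=np.array([-e[1],e[0]]);c=np.array([.5518,.2602])
for n,D in(('top',d2),('side',d)):
    P=cloud(n,D); s=(P[...,:2]-c)@p;L=(P[...,:2]-c)@e
    m=(D>0)&(abs(s)<.03)&(abs(L)<.14)&(P[...,2]>.04)&(P[...,2]<.08)&((abs(L)<.06)|(abs(L)>.09))
    v,u=np.nonzero(m); q=rays(n,u,v,.047)[:,:2]; print(n,'L',L[m].min().round(4),L[m].max().round(4),'rect',rect(P[m][:,:2]),'ray',rect(q),(rect(q)[0]-c)@p,(rect(q)[0]-c)@e)
E
```

```text
t 13.07 p [0.609  0.0245 0.199 ] yaw -115.97 w 0.7 F [0.1 0.5 0.8] j [ 18.  21.  -4.  -0. -65.  47.]
shift [12.6   2.38 -1.87] turn [ 0.043 -0.002  0.003]Traceback (most recent call last):
  File "<stdin>", line 9, in <module>
    return umr_minimum(a, axis, None, out, keepdims, initial, where)
ValueError: zero-size array to reduction operation minimum which has no identity
```

View pics/s6.png

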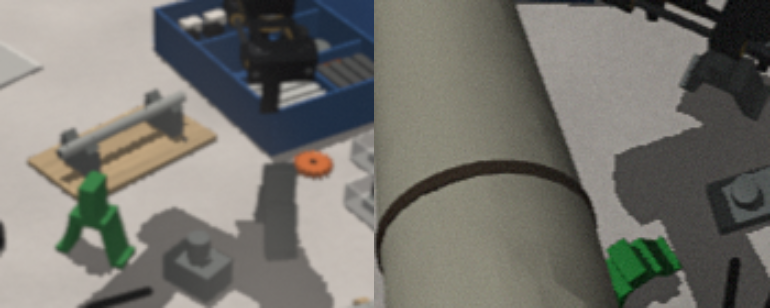

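Run:
```python
from m import *
Z=np.load('pics/p6.npz')
th=np.radians(8.3);e=np.array([np.cos(th),np.sin(th)]);p=np.array([-e[1],e[0]]);c=np.array([.5518,.2602])
P=cloud('side',Z['d']); s=(P[...,:2]-c)@p;L=(P[...,:2]-c)@e
m=(Z['d']>0)&(abs(s)<.03)&(abs(L)<.14)&(P[...,2]>.034)&(P[...,2]<.08)&((abs(L)<.055)|(abs(L)>.09))
v,u=np.nonzero(m);q=rays('side',u,v,.047)[:,:2]
print(L[m].min(),L[m].max(),'z95',np.percentile(P[m][:,2],95),rect(q),(rect(q)[0]-c)@p,(rect(q)[0]-c)@e)
```

```text
-0.11010590721072601 0.11451561327269615 z95 0.05568642568658087 (array([0.55345612, 0.26606281]), array([233.1985321,  44.4912262]), np.float32(8.680827)) 0.005562326343581929 0.0024851014996356627
```

The axle lies in both Vs. Its ends are at −110/+114 mm along the stand, its top is 55.7 mm high, and its yaw is about 8.7°. Next is the chock's fin.

Request:
play_rows([
  [[1,1.2,-0.9,0.05,0,0],[4,2.4,-1.9,0.05,0,0],[6.5,2.4,-1.9,0.05,0,0],[6.5,2.4,-1.9,0.05,0,0],[6.5,2.4,-1.9,0.05,0,0]],
])

```text
time_s: 13.8
tcp_pos: [0.6163, -0.0053, 0.1343]
ee_rot: [[0.001, -0.445, -0.896], [-0.0, -0.896, 0.445], [-1.0, -0.0, -0.001]]
wrist_force: [-0.7, 0.5, 0.7]
gripper_width: 0.7
```

```bash
python3 go.py .6155 -.005 .073 -116.4
python3 - <<'E'
from m import *
im,d=r.capture('side')
cv2.imwrite('pics/s7.png',cv2.resize(im[110:250,260:400],None,fx=4.2,fy=4.2))
E
```

```text
t 13.8 p [ 0.6163 -0.0053  0.1343] yaw -116.42 w 0.7 F [-0.7  0.5  0.7] j [ 15.  25.  -8.   0. -57.  49.]
shift [6.13 0.02 0.09] turn [-0.002 -0.007  0.002]
```

View pics/s7.png

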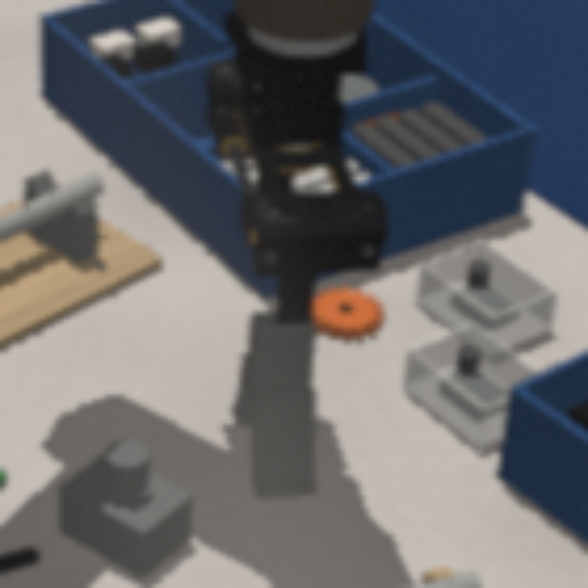

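Run:
```python
from m import *
c=np.array([.6163,-.0053,.1343]);Y=np.array([-.445,-.896,0]);Xd=np.array([.896,-.445,0])
for k in(-1,0,1):
    q=proj('side',c+k*.035*Y); print(k,q,((q[0]-260)*4.2,(q[1]-110)*4.2))
for l in(-.02,0,.02):
    for w in (-.011,.011):
        q=proj('side',np.array([.6155,-.005,.11])+l*Xd+w*Y);print('fin',l,w,((q[0]-260)*4.2,(q[1]-110)*4.2))
```

```text
-1 (np.float64(324.0696967947464), np.float64(170.44017296396402)) (np.float64(269.0927265379349), np.float64(253.84872644864888))
0 (np.float64(326.536492619666), np.float64(177.83294672395374)) (np.float64(279.4532690025971), np.float64(284.8983762406057))
1 (np.float64(329.10058979779814), np.float64(185.51732422494806)) (np.float64(290.2224771507522), np.float64(317.17276174478184))
fin -0.02 -0.011 (np.float64(241.77844073510198), np.float64(308.3805906263654))
fin -0.02 0.011 (np.float64(247.93774573695518), np.float64(328.4919737795866))
fin 0 -0.011 (np.float64(272.4911725327659), np.float64(306.36166115674456))
fin 0 0.011 (np.float64(279.0138928724705), np.float64(326.42184583087896))
fin 0.02 -0.011 (np.float64(303.1232249837045), np.float64(304.3480352176519))
fin 0.02 0.011 (np.float64(310.0074195731426), np.float64(324.35722161693485))
```

The near finger tip (297,320) and the fin top (250–312, about 325) match their projections, so the jaws straddle the fin. Descending.

Request:
play_rows([
  [[1.5,0,0,0,0,0],[3.5,0,0,0,0,0],[5,0,0,0,0,0],[6,0,0,0,0,0],[6,0,0,0,0,0]],
])

```text
time_s: 14.48
tcp_pos: [0.6152, -0.0055, 0.0727]
ee_rot: [[-0.002, -0.446, -0.895], [-0.0, -0.895, 0.446], [-1.0, 0.001, 0.001]]
wrist_force: [0.8, -0.1, -0.4]
gripper_width: 0.697
```

Request:
play_rows([
  [[0,0,0,0,0,0],[0,0,0,0,0,0],[0,0,0,0,0,0],[0,0,0,0,0,0],[0,0,0,0,0,0]],
], hand=0)

```text
time_s: 15.1
tcp_pos: [0.6157, -0.0053, 0.0737]
ee_rot: [[0.0, -0.446, -0.895], [0.0, -0.895, 0.446], [-1.0, -0.0, -0.0]]
wrist_force: [0.6, 0.3, -0.1]
gripper_width: 0.247
```

```bash
python3 go.py .552 .26 .22 -81.7
```

```text
t 15.1 p [ 0.6157 -0.0053  0.0737] yaw -116.47 w 0.247 F [ 0.6  0.3 -0.1] j [ 15.  29. -12.  -0. -49.  49.]
shift [-14.63 -20.91  17.52] turn [-3.477e+00 -2.000e-03  1.000e-03]
```

Request:
play_rows([
  [[-1,0,0,0,0,0],[-3.5,0,0,0,0,0],[-6.5,0,0,0,0,0],[-9.5,0,0,0,0,0],[-12.5,-1,0.8,0,0,0]],
])

```text
time_s: 15.72
tcp_pos: [0.6126, 0.0067, 0.1998]
ee_rot: [[-0.0, -0.447, -0.895], [0.0, -0.895, 0.447], [-1.0, 0.0, 0.0]]
wrist_force: [0.3, 0.9, -1.9]
gripper_width: 0.253
```

Request:
play_rows([
  [[0,-3,2.5,-0.5,0,0],[0,-6,5,-1,0,0],[0,-9,7.5,-1.5,0,0],[0,-12,10,-2,0,0],[0,-15,12.5,-2.5,0,0]],
])

```text
time_s: 16.35
tcp_pos: [0.5672, 0.1982, 0.1989]
ee_rot: [[-0.0, -0.023, -1.0], [0.0, -1.0, 0.023], [-1.0, -0.0, 0.0]]
wrist_force: [-0.6, -0.2, -2.5]
gripper_width: 0.249
```

```bash
python3 go.py .552 .26 .20 -81.7
```

```text
t 16.35 p [0.5672 0.1982 0.1989] yaw -91.31 w 0.249 F [-0.6 -0.2 -2.5] j [ 35.  21.  -5.  -0. -64.  54.]
shift [-0.11 -6.14  1.66] turn [-0.961  0.001  0.   ]
```

Request:
play_rows([
  [[0,-2.5,0.7,-0.5,0,0],[0,-5,1.3,-0.96,0,0],[0,-6.1,1.7,-0.96,0,0],[1.5,-6.1,1.7,-0.96,0,0],[2.5,-6.1,1.7,-0.96,0,0]],
])

```text
time_s: 16.98
tcp_pos: [0.5518, 0.2573, 0.1719]
ee_rot: [[-0.002, 0.14, -0.99], [-0.001, -0.99, -0.14], [-1.0, 0.001, 0.002]]
wrist_force: [-0.5, -0.4, -1.2]
gripper_width: 0.249
```

Request:
play_rows([
  [[0,0,0,0,0,0],[0,0,0,0,0,0]],
])

```text
time_s: 17.23
tcp_pos: [0.5528, 0.258, 0.1736]
ee_rot: [[0.0, 0.141, -0.99], [-0.0, -0.99, -0.141], [-1.0, 0.0, -0.0]]
wrist_force: [0.4, 0.2, -2.2]
gripper_width: 0.25
```

```bash
python3 go.py .552 .26 .083 -81.7
python3 - <<'E'
from m import *
im,d=r.capture('side');im2,d2=r.capture('top');np.savez('pics/p8.npz',im=im,d=d,im2=im2,d2=d2)
cv2.imwrite('pics/s8.png',np.hstack([cv2.resize(im[60:220,180:330],None,fx=2.6,fy=2.6),cv2.resize(im2[80:240,90:240],None,fx=2.6,fy=2.6)]))
E
```

```text
t 17.23 p [0.5528 0.258  0.1736] yaw -81.92 w 0.25 F [ 0.4  0.2 -2.2] j [ 40.  23.  -6.   0. -61.  58.]
shift [ 9.06 -0.21  0.05] turn [-0.022 -0.001 -0.001]
```

View pics/s8.png

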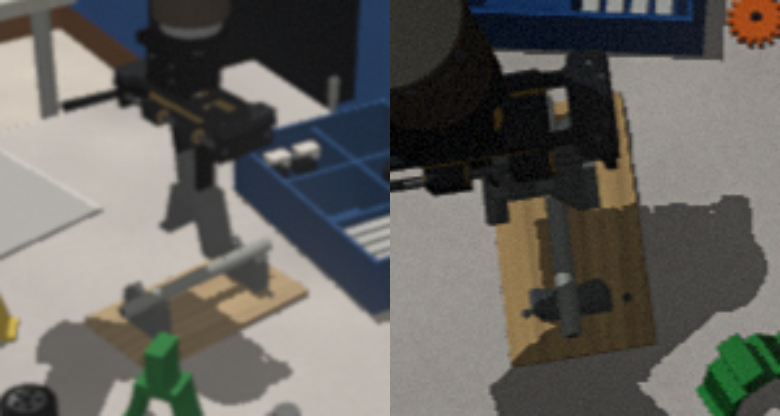

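The chock hangs upright over the middle of the axle with its feet to both sides (side crop (200,220), top crop (540,190)). A quick check of the lateral offset of chock and axle before lowering.

Run:
```python
from m import *
Z=np.load('pics/p8.npz')
th=np.radians(8.3);e=np.array([np.cos(th),np.sin(th)]);p=np.array([-e[1],e[0]]);c=np.array([.5518,.2602])
D=Z['d2'];P=cloud('top',D);s=(P[...,:2]-c)@p;L=(P[...,:2]-c)@e
m=(D>0)&(abs(s)<.02)&(L<-.09)&(L>-.14)&(P[...,2]>.035)&(P[...,2]<.07)
print('axle',m.sum(),'s',s[m].min(),s[m].max(),'L',L[m].min(),'z',P[m][:,2].max())
hsv=cv2.cvtColor(Z['im2'],cv2.COLOR_BGR2HSV)
for n,k in(('top','d2'),('side','d')):
    D=Z[k];P=cloud(n,D);s=(P[...,:2]-c)@p;L=(P[...,:2]-c)@e
    m=(D>0)&(abs(s)<.07)&(abs(L)<.06)&(P[...,2]>.085)&(P[...,2]<.15)
    print(n,'chock low',m.sum(),'s',np.percentile(s[m],[1,99]).round(4),'L',np.percentile(L[m],[1,99]).round(4),'z',P[m][:,2].min())
```

```text
axle 75 s -0.00796396815010142 0.00817161189837943 L -0.10913892346940944 z 0.059200935791412876
top chock low 351 s [-0.0477  0.0459] L [-0.0179  0.0212] z 0.10048939615295523
side chock low 368 s [-0.0522  0.0381] L [-0.0184  0.0253] z 0.09771880714871567
```

Request:
play_rows([
  [[1.5,-0.1,0,0,0,0],[3.5,-0.1,0,0,0,0],[5.5,-0.1,0,0,0,0],[7,-0.1,0,0,0,0],[8,-0.1,0,0,0,0]],
])

```text
time_s: 17.95
tcp_pos: [0.552, 0.2594, 0.0923]
ee_rot: [[-0.001, 0.141, -0.99], [-0.001, -0.99, -0.141], [-1.0, 0.001, 0.001]]
wrist_force: [0.4, 0.8, -1.7]
gripper_width: 0.246
```

Request:
play_rows([
  [[0,0,0,0,0,0],[0.2,0,0,0,0,0],[0.4,0,0,0,0,0],[0.6,0,0,0,0,0],[0.6,0,0,0,0,0]],
])

```text
time_s: 18.58
tcp_pos: [0.5522, 0.2595, 0.0875]
ee_rot: [[-0.0, 0.141, -0.99], [-0.0, -0.99, -0.141], [-1.0, -0.0, 0.0]]
wrist_force: [0.3, -0.1, -2.7]
gripper_width: 0.249
```

Request:
play_rows([
  [[0.1,0,0,0,0,0],[0.2,0,0,0,0,0],[0.2,0,0,0,0,0]],
])

```text
time_s: 18.95
tcp_pos: [0.5522, 0.2595, 0.0855]
ee_rot: [[-0.0, 0.142, -0.99], [-0.0, -0.99, -0.142], [-1.0, 0.0, 0.0]]
wrist_force: [0.6, 0.7, -1.1]
gripper_width: 0.249
```

```bash
python3 go.py .552 .26 .083 -81.7
python3 - <<'E'
from m import *
im,d=r.capture('side')
cv2.imwrite('pics/s9.png',cv2.resize(im[90:220,190:330],None,fx=4.5,fy=4.5))
E
```

```text
t 18.95 p [0.5522 0.2595 0.0855] yaw -81.87 w 0.249 F [ 0.6  0.7 -1.1] j [ 40.  28. -12.  -0. -51.  58.]
shift [ 0.25 -0.05  0.02] turn [-0.017  0.001 -0.001]
```

View pics/s9.png

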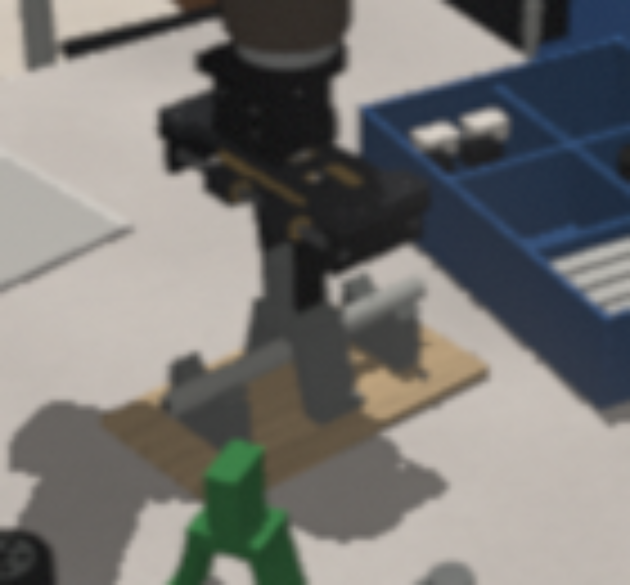

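The chock straddles the axle with its near foot at (330,415), about to touch the base. Lowering in 1 mm steps until the force rises.

Request:
play_rows([
  [[0.1,0,0,0,0,0],[0.1,0,0,0,0,0]],
])

```text
time_s: 19.25
tcp_pos: [0.5522, 0.2595, 0.0844]
ee_rot: [[-0.0, 0.141, -0.99], [-0.0, -0.99, -0.141], [-1.0, 0.0, 0.0]]
wrist_force: [-0.2, 0.1, -0.4]
gripper_width: 0.249
```

Request:
play_rows([
  [[0.1,0,0,0,0,0],[0.1,0,0,0,0,0]],
])

```text
time_s: 19.5
tcp_pos: [0.5524, 0.2596, 0.0837]
ee_rot: [[0.0, 0.142, -0.99], [0.0, -0.99, -0.142], [-1.0, -0.0, -0.0]]
wrist_force: [-0.2, -0.4, -0.9]
gripper_width: 0.249
```

Request:
play_rows([
  [[0.1,0,0,0,0,0],[0.1,0,0,0,0,0]],
])

```text
time_s: 19.75
tcp_pos: [0.5525, 0.2597, 0.0836]
ee_rot: [[0.001, 0.142, -0.99], [0.0, -0.99, -0.142], [-1.0, -0.0, -0.001]]
wrist_force: [-2.3, 0.3, 5.6]
gripper_width: 0.252
```

The force is +5.6 N, so the feet are down. Releasing and backing off straight up.

Request:
play_rows([
  [[0,0,0,0,0,0],[0,0,0,0,0,0],[0,0,0,0,0,0],[0,0,0,0,0,0],[0,0,0,0,0,0]],
], hand=0.6)

```text
time_s: 20.38
tcp_pos: [0.5523, 0.2595, 0.0824]
ee_rot: [[-0.0, 0.141, -0.99], [-0.0, -0.99, -0.141], [-1.0, 0.0, 0.0]]
wrist_force: [0.4, 0.3, -0.2]
gripper_width: 0.59
```

Request:
play_rows([
  [[-1,0,0,0,0,0],[-3,0,0,0,0,0],[-6,0,0,0,0,0],[-10,0,0,0,0,0],[-14,0,0,0,0,0]],
])

```text
time_s: 21.0
tcp_pos: [0.5523, 0.2595, 0.2246]
ee_rot: [[0.001, 0.142, -0.99], [0.0, -0.99, -0.142], [-1.0, -0.0, -0.001]]
wrist_force: [0.6, -0.1, -0.6]
gripper_width: 0.596
```

Request:
play_rows([
  [[0,5,1,0,0,0],[0,10,2,0,0,0],[0,15,3,0,0,0],[0,20,4,0,0,0],[0,25,4,0,0,0]],
])

```text
time_s: 21.62
tcp_pos: [0.5477, 0.0049, 0.2239]
ee_rot: [[0.002, 0.142, -0.99], [0.0, -0.99, -0.142], [-1.0, -0.0, -0.002]]
wrist_force: [1.1, -0.6, -0.1]
gripper_width: 0.603
```

Request:
play_rows([
  [[0,5,0,0,0,0],[0,10,0,0,0,0],[0,15,0,0,0,0],[0,20,0,0,0,0],[0,20,0,0,0,0]],
])

```text
time_s: 22.25
tcp_pos: [0.5763, -0.1946, 0.2228]
ee_rot: [[0.0, 0.137, -0.991], [-0.0, -0.991, -0.137], [-1.0, 0.001, -0.0]]
wrist_force: [-0.5, 0.9, -0.7]
gripper_width: 0.6
```

Run:
```python
from m import *
im,d=r.capture('side');im2,d2=r.capture('top')
cv2.imwrite('pics/s10.png',np.hstack([cv2.resize(im[90:220,190:330],None,fx=2.8,fy=2.8),cv2.resize(im2[100:230,105:245],None,fx=2.8,fy=2.8)]))
th=np.radians(8.3);e=np.array([np.cos(th),np.sin(th)]);p=np.array([-e[1],e[0]]);c=np.array([.5518,.2602])
for n,D in(('top',d2),('side',d)):
    P=cloud(n,D);s=(P[...,:2]-c)@p;L=(P[...,:2]-c)@e
    a=(D>0)&(abs(s)<.02)&(abs(L)<.14)&(abs(L)>.09)&(P[...,2]>.035)&(P[...,2]<.07)
    k=(D>0)&(abs(s)<.06)&(abs(L)<.05)&(P[...,2]>.106)&(P[...,2]<.16)
    if a.sum(): print(n,'axle s',s[a].min().round(4),s[a].max().round(4),'L',L[a].min().round(4),L[a].max().round(4))
    if k.sum(): print(n,'fin s',s[k].min().round(4),s[k].max().round(4),'L',L[k].min().round(4),L[k].max().round(4),'ztop',np.percentile(P[k][:,2],[50,95]),rect(P[k][:,:2]))
    for lo in (-.055,.025):
        f=(D>0)&(s>lo)&(s<lo+.03)&(abs(L)<.022)&(P[...,2]>.014)&(P[...,2]<.06)
        if f.sum(): print('foot',f.sum(),s[f].min().round(4),s[f].max().round(4),P[f][:,2].min().round(4))
s=r.sense();print(s['tcp_pos'],s['time_s'],s['wrist_force'])
```

```text
top axle s -0.0089 0.0092 L -0.1091 0.1121
top fin s -0.011 0.0121 L -0.0185 0.0228 ztop [0.11978826 0.12259304] (array([0.55376819, 0.26114764]), array([41.1801033 , 22.98428917]), np.float32(9.7246275))
foot 215 -0.052 -0.0256 0.0141
foot 87 0.0253 0.0531 0.0141
side axle s -0.0133 0.0189 L -0.1092 0.1157
side fin s -0.0175 0.0119 L -0.0198 0.0239 ztop [0.11651227 0.12024218] (array([0.55417743, 0.25734927]), array([44.44620514, 27.96567917]), np.float32(12.270343))
foot 179 -0.0496 -0.0251 0.0141
foot 9 0.0254 0.0369 0.0275
[ 0.57616684 -0.19195972  0.22288367] 22.35 [-0.46514534 -0.25538012 -0.09978014]
```

View pics/s10.png

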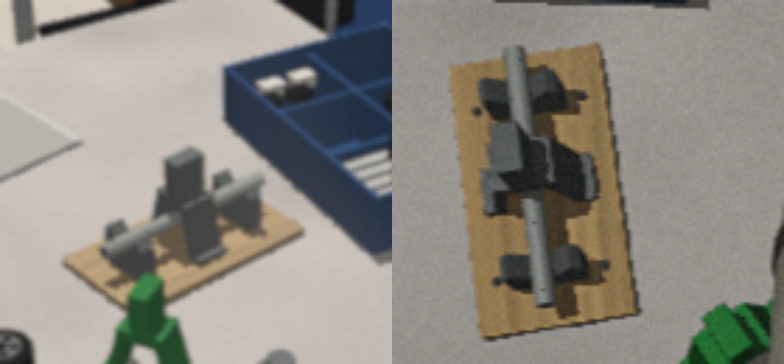

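Both views show the axle in both Vs and the chock upright astride its middle. The fin top is at about 0.120 m, which is the 10 mm base plus 110 mm, and both are centred within about 2 mm. The arm is clear. Handing in.

```bash
python3 -c "
from station import r
print(r.finish_job())"
```

```text
the job is handed in; nothing more can be done
None
```

I laid the long steel axle in both V-cradles, lowering it until the wrist force reversed before letting go. I then stood the grey saddle chock over its middle, released it and moved the arm clear, and handed in at about 22 s. `finish_job()` gave no verdict.

**Last checks (top view, in the stand's frame as I measured it):**
- **Axle:** its ends lie at −109 and +112 mm along the stand and it is centred across within about 1 mm. An earlier side view put its top at 55.7 mm, where a seated axle's would be 56 mm.
- **Chock:** the fin is about 2 mm off centre along the axle and 1 mm across, and turned about 1.4° from the stand. Its top is at about 120 mm, which fits both feet being flat on the base.

**Disagreement:** the two cameras differ by a few millimetres across the stand. The side view read the chock about 3 mm off centre on the opposite side and turned about 4°. I put that down to the side faces it sees; both readings are within the limits. No checks failed.

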